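# Seat the keyed mixer spindle in the drive hub

### The arm

A 6-joint arm with a two-finger parallel gripper is mounted at the origin on a cart in front of the work surface, level with it; the furniture and walls round the work are solid. World frame = base frame: x ahead of the robot, y to its left, z up, the work surface at z = 0. Lengths are in m, angles in degrees, forces in N, time in s.
With the tool pointing down it reaches from about 0.4 to 0.825 m from the base axis. Payload 7 kg.
Tool frame: the origin (TCP) lies on the centre line of the jaws, within the pads' length; the fingertips stand 22 mm ahead of it and the grasp point (between the pads) lies 3 mm ahead of it; z points along the fingers, y is the line along which they close (so a half turn about z gives the same grasp; the last joint's range is limited). The gripper opens to 88 mm and grips with 3 to 60 N. Pads are 19 mm wide; open, the fingers measure 130 mm over their backs; the gripper's body (78 mm by 193 mm) begins 47 mm behind the grasp point.
Start: joints at [-60.384, 20.546, 0.682, 0, -70.136, -16.507], TCP at [0.153, -0.657, 0.249] pointing down, gripper open.
Joint ranges: [-176.03, 176.03], [-82.01, 121.73], [-58.28, 71.71], [-173.87, 95.51], [-174.79, -0.11], [-173.66, 173.66]. Speed limits (degrees/s): [136.94, 136.94, 172.46, 180, 180, 180].

### API

Orientations are given as [roll, pitch, yaw] about the fixed x, y, z axes, in that order (R = Rz(yaw) Ry(pitch) Rx(roll)).
In Python, from plant import get_state, cams, r gives the robot as it stands.
- The arm moves only by the tool apply_moves, never from a script. Its argument "targets" is a list of rows, each an object with "dp": the shift along the world's x, y, z in m, a list of three; "yaw": the turn about the world's z in degrees. In form: [{"dp": [x, y, z], "yaw": yaw}, ...]. A call has 1 to 20 rows; each row is the pose to reach, as a shift and turn from the pose commanded when the call began; what a row does not reach only later rows make up. A row lasts 1/12 s, in which the tool goes at most 41.7 mm and 7.16 degrees, less where a joint would pass 70% of its speed; a pose out of reach is approached as far as the arm can. A call with a gripper value outside its range is refused whole. "grip" is the gripper command: -1 is fully open, 1 is shut, values between are in proportion, set as the call begins (left out, the last holds). The fingers move at their own pace and stop on an object; "squeeze" is the grip in N (left out, the last holds). Time passes only in rows, so rows that repeat a pose let the fingers close. It gives the time, the measured TCP pose, the force, the opening and the grip force at its end, in the units of the state.
- get_state(): the state, without advancing time (a new reading comes with each control period).
- cams.capture(name): name is "scene" or "top" or "wrist"; returns a dict with "image" (400x640x3 uint8, red, green, blue), "range_z" (400x640 float32, m along the optical axis (not along the pixel's ray), 0 where there is no reading), "fx", "fy", "cx", "cy" (pixels), "R" (3x3) and "t" (3): a world point X has camera coordinates R X + t; the wrist camera has in their place "T_tool_cam" (4x4, takes a point from camera to tool coordinates, whose origin is the TCP and whose axes are the flange's). Camera axes: x right, y down, z forward; pixel columns grow to the right and rows downward; lengths in m; the calibration is good to about 2 mm. The wrist camera is an equidistant fisheye: a pixel r from the principal point sees the ray r / f radians off the axis. A picture is of the moment at which its call begins: read the wrist's pose just before it.
- r.close_job(): hands the job in; it is judged then, once.
The state is a dict: "time_s": time; "joints": joint angles; "qd": joint speeds; "joint_torque": joint torques, N m; "tcp_pos": TCP position; "eef_rot": TCP orientation; "contact_force": force on the tool from outside, world axes, zero at the start; "moment": the same for the moment, N m; "gripper_width": finger opening in m; "gripper_force": force on a finger pad.
Only numpy, scipy, OpenCV 4.12 (cv2) and the standard library are available. Lean on these libraries where they do the work, as an engineer would, in place of code of your own. Each camera call takes 0.05 s, during which the arm holds its last target. There are 200 camera calls.

### The job

Get the mixer drive ready for its spindle: with the spindle still in its white stand, press the green button and then the blue one, one at a time, each fully down, and never press the red one. Then take the spindle by its black grip, put its shaft into the steel hub, turn it until the key slips into the slot and push it fully home against the spring, collar down on the hub. Finish while still gripping it and holding it pressed home upright, so that the set screw can be tightened; leave the vials and the timer undisturbed.

Things in the scene. Friction and masses are not known exactly. Their poses are not given: they have to be found in the camera images.
- drive_unit: white mixer drive, fixed, 160 (x) x 126 (y) mm, 72 mm high at the hub. Origin: centre of its underside, on the bench. Its -x side, a console 37 mm high with three buttons, faces roughly the robot; a grey motor housing 48 mm high stands behind the hub, its front face 32 mm from the hub axis.
- hub_mouth (a point): centre of the bore, 18 mm diameter, at the top face of the steel hub, 72 mm above the bench, 22 mm to +x of the unit's origin; its axes are the drive unit's. Hub 58 mm diameter, does not turn. A slot 7.5 mm wide, 17.5 mm from axis to end, runs down beside the bore. It points to the unit's -x, turned up to 0.5 rad either way (unknown); a red line on the hub's wall shows it. The key fits it within 0.1 rad.
- ejector (a joint): spring disc in the bore, 0 at rest with its top 32 mm below the hub face, grows downwards (m). It needs 4 N to start and 10 N at 0.012, its value when the spindle is fully home, collar on the hub face. It pushes a released spindle back up about 12 mm.
- green_button_top (a point): centre of the top of the green spring button: cap 24 mm diameter, 59 mm above the bench when up, moving straight down; round black housing 40 mm diameter, 49 mm above the bench. The green, blue and red buttons stand in a row along the unit's y, 40 mm apart, 55 mm to -x of the unit's origin, colours in any order.
- blue_button_top (a point): centre of the top of the blue spring button, same size as the green one
- red_button_top (a point): centre of the top of the red button (starts the motor: leave alone), same size as the green one
- green_button (a joint): travel of the green button, 0 up to 0.006 m fully down (about 4 N); springs back
- blue_button (a joint): travel of the blue button, as for green
- red_button (a joint): travel of the red button, as for green; must stay up
- spindle: steel spindle, 96 mm tall, about 0.2 kg, upright. Origin: lower tip, z up. Shaft 16 mm diameter, lowest 3 mm tapered to 11 mm; 14 mm plain pilot, then brass key 5 mm wide on the -x side, 15 mm from axis to outer face, 14 to 44 mm above the tip. Collar 52 mm diameter, 44 to 52 mm, red mark on the key's side. Black grip 52 to 96 mm: 34 mm along x, 22 mm across its flats (+-y). Starts in the stand, tip 6 mm above the bench.
- spindle_collar (a point): point on the spindle's axis at the underside of the collar, 44 mm above the tip; meets hub_mouth when fully home
- stand: fixed white ring on the bench, 72 mm outer diameter, 34 mm hole, 50 mm high, in which the spindle hangs by its collar; lift the spindle at least 50 mm to clear it. Origin: centre of its underside
- vial_red: small vial with red cap, 25 mm diameter, 46 mm tall, bystander; origin: centre of its underside
- vial_white: small vial with white cap, 25 mm diameter, 46 mm tall, bystander; origin: centre of its underside
- alu_case: big grey instrument case, fixed, 178 mm high (its things stand up to 90 mm higher at its far end), to the right of the work: pass over it. Origin: middle of its underside; about 411 mm along its y (ahead of the robot) by 274 mm along its x
- dry_heater: black block heater, fixed, 240 x 172 x 99 mm, behind the drive unit on the left. Origin: middle of its underside
- timer: small white bench timer, 66 x 72 x 18 mm, bystander; origin: centre of its underside

How it is judged (in metres and radians):
On the way, in this order (a step that is already met when the one before it is completed fails the run):
1. green button fully down alone, spindle still in its stand (value of joint green_button above 0.0045 m and value of joint blue_button below 0.0015 m and horizontal distance between spindle and stand below 0.02 m and height (world z) of spindle below 0.02 m), for 0.05 s.
2. then blue button fully down alone, spindle still in its stand (value of joint blue_button above 0.0045 m and value of joint green_button below 0.0015 m and horizontal distance between spindle and stand below 0.02 m and height (world z) of spindle below 0.02 m), for 0.05 s.
At the end, for the whole second after the job is handed in: Through the last second the fingers hold the spindle's grip (over 2 N, pads beside it, not above), still (under 20 mm/s), upright within 0.06 rad, its collar under 3 mm above the hub face and within 3 mm of the hub's axis, the ejector down over 9 mm; green and blue buttons up again (under 2 mm) (z of spindle_collar in the frame of hub_mouth below 0.003 m and horizontal distance between spindle_collar and hub_mouth below 0.003 m and angle between spindle's own z axis and vertical below 0.06 rad and value of joint ejector above 0.009 m and contact force between the fingers and spindle above 2 N and z of the grasp point in the frame of spindle below 0.098 m and linear speed of spindle below 0.02 m/s and value of joint each of green_button, blue_button below 0.002 m); the arm keeps its last pose, push and grip.
It fails at once if the red button is pressed (value of joint red_button above 0.003 m).
It fails at once if the red-capped vial is disturbed (moved over 20 mm or tipped) (distance of vial_red from where it was at the start of the episode above 0.02 m or angle between vial_red's own z axis and vertical above 0.4 rad).
It fails at once if the white-capped vial is disturbed (moved over 20 mm or tipped) (distance of vial_white from where it was at the start of the episode above 0.02 m or angle between vial_white's own z axis and vertical above 0.4 rad).
It fails at once if the timer is disturbed (moved over 20 mm or tipped) (distance of timer from where it was at the start of the episode above 0.02 m or angle between timer's own z axis and vertical above 0.4 rad).
It also fails if it takes over 64 s, if anything falls off the work surface, if the arm or the gripper's body presses on something with over 40 N, if the wrist force passes 120 N, or if a joint passes its speed limit or range.

## Working session

There is one attempt and no reset: what is moved stays moved. The work goes in short steps, Python scripts to look and compute and a tool call to move; the robot and the scene stay as the last step left them, time stands still between calls to the robot, and variables do not carry over. Pictures are saved under pics/ and viewed, at most 10 in all, crops included, and the job is handed in when it is done.

Besides the shell and the picture viewer there is one more tool, called after "Request:" as name([rows], argument=value, ...), one row to a line, values as JSON. apply_moves: Moves the arm, as the interface text tells. Its arguments: {"type":"object","properties":{"targets":{"type":"array","items":{"type":"object","properties":{"dp":{"type":"array","items":{"type":"number"}},"yaw":{"type":"number"}}}},"grip":{"type":"number"},"squeeze":{"type":"number"}},"required":["targets"]}

```bash
mkdir -p pics; ls; python3 - <<'E'
from plant import get_state,cams,r
import cv2,numpy as np
print(get_state())
for n in("scene","top"):
    c=cams.capture(n); np.savez(f"pics/{n}0.npz",**c)
    cv2.imwrite(f"pics/{n}0.png",c["image"][:,:,::-1]); print(n,c["fx"],c["cx"],c["cy"],c["R"],c["t"])
E
```

```text
pics
{'time_s': 0.0, 'joints': array([-6.03852020e+01,  2.05941538e+01,  6.35666505e-01, -1.99115773e-02,
       -7.01345736e+01, -1.65075860e+01]), 'qd': array([ 0.09512599, -0.09316944,  0.04435174,  0.05650033, -0.00047338,
       -0.0161222 ]), 'joint_torque': array([ 8.14086507e-04, -5.82710409e+01,  2.93052667e+01,  6.99704647e+00,
        6.83742706e-03, -1.62142242e-04]), 'tcp_pos': array([ 0.15296642, -0.65700058,  0.24760699]), 'eef_rot': array([ 1.79905456e+02, -8.49856113e-03, -1.66899562e+02]), 'contact_force': array([-0.31312418, -1.3512606 ,  0.26571335]), 'moment': array([-0.00610257, -0.01068773, -0.08637615]), 'gripper_force': 0.0, 'gripper_width': 0.08765477144027044}
scene 518.4479228930933 321.2448036852639 202.23295849911267 [[-0.51363797 -0.85796259 -0.0087308 ]
 [-0.64307208  0.39168562 -0.65805826]
 [ 0.5680091  -0.33238917 -0.7529164 ]] [0.43142636 0.28359592 0.96076507]
top 406.8951262838313 321.6397391687896 196.36626127760277 [[-0.02949955 -0.99893584  0.03545381]
 [-0.98774442  0.02369373 -0.15427106]
 [ 0.15326685 -0.03957023 -0.98739226]] [0.21366212 0.50172974 0.89286145]
```

View pics/scene0.png

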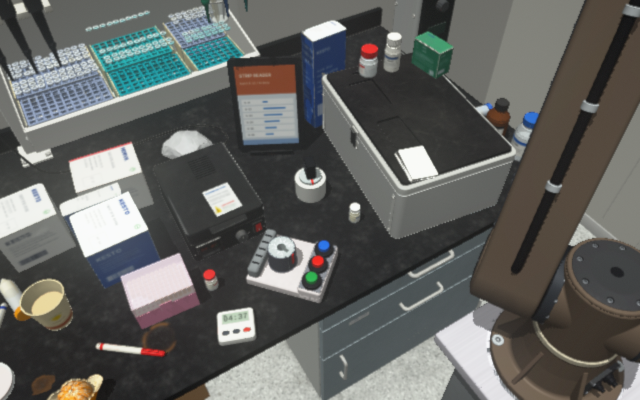

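View pics/top0.png

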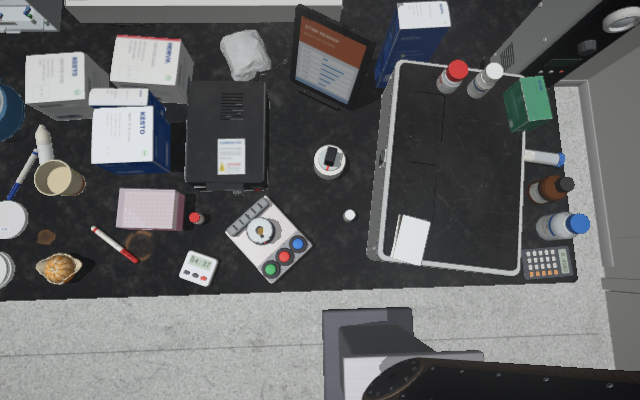

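The top view shows the buttons: green (271,269), red (285,257), blue (297,243). The hub is at (262,231) and the stand and spindle at (329,160). The vials are at (196,218) and (349,215), the timer at (199,268). Next I measure these.

```bash
cat > h.py <<'E'
import numpy as np,cv2
def ray(c,u,v,z):
    """world point on pixel ray at world height z"""
    R,t=c["R"],c["t"]; o=-R.T@t
    d=R.T@np.stack([(np.asarray(u,float)-c["cx"])/c["fx"],(np.asarray(v,float)-c["cy"])/c["fy"],np.ones(np.shape(u))])
    s=(z-o[2])/d[2]
    return (o.reshape(3,*[1]*(d.ndim-1))+s*d)
def cloud(c):
    v,u=np.mgrid[:400,:640]; z=c["range_z"]
    P=np.stack([(u-c["cx"])/c["fx"]*z,(v-c["cy"])/c["fy"]*z,z],-1)-c["t"]
    return P@c["R"]   # world
E
python3 - <<'E'
from h import *
rois={"top":{"g":(271,269),"r":(285,257),"b":(297,243),"vr":(196,218)},"scene":{"g":(312,279),"r":(317,262),"b":(324,247),"vr":(210,275)}}
for n in("top","scene"):
    c=np.load(f"pics/{n}0.npz"); im=c["image"].astype(int); P=cloud(c)
    for k,(u,v) in rois[n].items():
        w=10; s=np.s_[v-w:v+w+1,u-w:u+w+1]; a=im[s]
        ch={"g":1,"r":0,"b":2,"vr":0}[k]; o=[i for i in range(3) if i!=ch]
        m=(a[...,ch]>1.6*np.maximum(a[...,o[0]],a[...,o[1]]))&(a[...,ch]>60)
        if k=="b": m=(a[...,2]>1.3*a[...,1])&(a[...,2]>100)
        p=P[s][m]; h=np.median(p[:,2]); 
        top=p[abs(p[:,2]-np.percentile(p[:,2],80))<.004]
        vv,uu=np.nonzero(m)
        print(n,k,m.sum(),"pix",uu.mean()+u-w,vv.mean()+v-w,"cloudtop",(top.max(0)+top.min(0))[:2]/2,top.mean(0),"ray",ray(c,uu.mean()+u-w,vv.mean()+v-w,.059 if k!="vr" else .046)[:2])
    # hub top & grip top & others by height
    def reg(name,u,v,w,z0,z1):
        s=np.s_[v-w:v+w+1,u-w:u+w+1]; p=P[s].reshape(-1,3); p=p[(p[:,2]>z0)&(p[:,2]<z1)&(P[s].reshape(-1,3)[:,0]>0)]
        if len(p)>3:
            (cx,cy),(a,b),th=cv2.minAreaRect(p[:,:2].astype(np.float32)); print(n,name,len(p),(cx,cy),(a,b),th,"z",np.median(p[:,2]),'mean',p[:,:2].mean(0))
    if n=="top":
        reg("hub",262,231,25,.066,.08);reg("grip",329,160,25,.085,.12);reg("ring",329,160,25,.044,.0535);reg("collar",329,160,25,.0545,.064);reg("vw",349,215,10,.03,.06);reg("vr",196,218,10,.03,.06);reg("timer",199,268,25,.012,.03);reg("unit",268,238,50,.03,.042);reg("case",450,170,90,.16,.19)
    else:
        reg("hub",283,253,25,.066,.08);reg("grip",310,175,25,.085,.12);reg("ring",310,185,25,.044,.0535);reg("collar",310,183,25,.0545,.064)
for n,(u,v,w,hh) in {"top":(275,215,95,85),"scene":(300,230,60,80)}.items():
    im=np.load(f"pics/{n}0.npz")["image"][v-hh:v+hh,u-w:u+w,::-1]
    cv2.imwrite(f"pics/{n}crop.png",cv2.resize(im,None,fx=3.5 ,fy=3.5,interpolation=cv2.INTER_CUBIC))
a=cv2.imread("pics/topcrop.png");b=cv2.imread("pics/scenecrop.png")
E
```

```text
top g 20 pix 271.6 268.25 cloudtop [0.34817935 0.31682885] [0.3504066  0.31352887 0.05937871] ray [0.34962009 0.31347755]
top r 101 pix 283.84158415841586 256.0792079207921 cloudtop [0.37494009 0.28645097] [0.37465528 0.28703833 0.0598501 ] ray [0.37477201 0.28681498]
top b 98 pix 297.1938775510204 243.26530612244898 cloudtop [0.40104744 0.25779337] [0.40088218 0.25730126 0.06005407] ray [0.40153123 0.2574105 ]
top vr 96 pix 193.79166666666666 216.94791666666666 cloudtop [0.46614789 0.48447412] [0.46591389 0.48450788 0.04684714] ray [0.4663235  0.48475178]
top hub 501 (0.43180111050605774, 0.338326096534729) (0.05592609941959381, 0.056057222187519073) 88.5955581665039 z 0.07308079232095065 mean [0.43192322 0.3382401 ]
top grip 170 (0.5883839726448059, 0.1810353696346283) (0.021914558485150337, 0.0345262847840786) 72.8440933227539 z 0.10181765864097261 mean [0.58685952 0.18164689]
top ring 332 (0.5886791348457336, 0.18135163187980652) (0.06870986521244049, 0.07071778923273087) 88.06734466552734 z 0.05016784667202594 mean [0.5836638  0.18241676]
top collar 223 (0.5857378244400024, 0.18
[... 1527 characters left out ...]
y [0.46641225 0.48355946]
scene hub 500 (0.4327397048473358, 0.33673614263534546) (0.05721789970993996, 0.05705242231488228) 34.90727996826172 z 0.07023712389980077 mean [0.43245303 0.33738925]
scene grip 148 (0.5904210209846497, 0.17967167496681213) (0.021733982488512993, 0.03789746016263962) 72.21573638916016 z 0.09915161999540488 mean [0.58595796 0.18159919]
scene ring 271 (0.5870819091796875, 0.18090036511421204) (0.07000011205673218, 0.06816481798887253) 64.05414581298828 z 0.04853061825411587 mean [0.5789957  0.18581064]
scene collar 163 (0.58713698387146, 0.18102388083934784) (0.0507955402135849, 0.04704003036022186) 58.0489387512207 z 0.057036584729766485 mean [0.58372606 0.18285984]
```

View pics/topcrop.png

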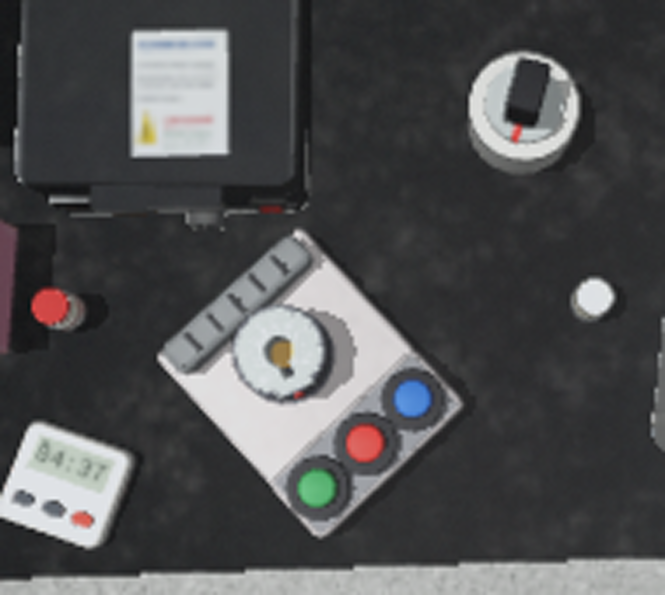

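View pics/scenecrop.png

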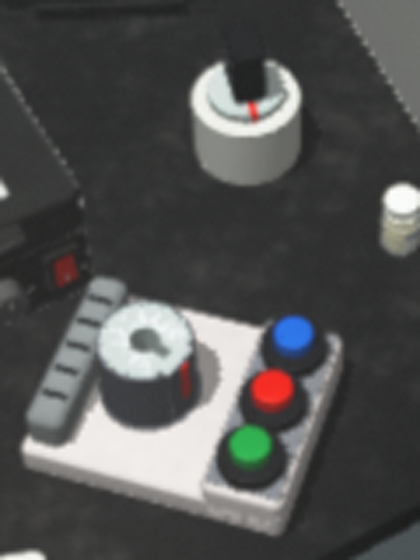

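```bash
python3 - <<'E'
from h import *
from scipy.optimize import least_squares
d=np.array
for n,B,H in (("top",d([[.3490,.3160],[.3748,.2868],[.4014,.2575]]),d([.4319,.3383])),("scene",d([[.3482,.3165],[.3743,.2870],[.4010,.2567]]),d([.4327,.3369]))):
    M=np.vstack([B,H]); L=d([[-.055,.04],[-.055,0],[-.055,-.04],[.022,0]])
    f=lambda p:(L@d([[np.cos(p[2]),np.sin(p[2])],[-np.sin(p[2]),np.cos(p[2])]])+p[:2]-M).ravel()
    s=least_squares(f,[.41,.31,.72]); print(n,s.x[:2],np.degrees(s.x[2]),(s.fun*1e3).round(1),"hub",(M+s.fun.reshape(-1,2)).round(4).tolist())
for n,(u,v),(us,vs) in (("top",(274,238),(328,167)),("scene",(293,258),(311,182))):
    c=np.load(f"pics/{n}0.npz"); im=c["image"].astype(int); P=cloud(c)
    for k,uu,vv,w,C,z in (("slot",u,v,8,d([.4323,.3378]),None),("mark",us,vs,7,d([.5872,.1810]),.058)):
        sl=np.s_[vv-w:vv+w+1,uu-w:uu+w+1];a=im[sl];m=(a[...,0]-np.maximum(a[...,1],a[...,2])>35)
        y,x=np.nonzero(m);x=x+uu-w;y=y+vv-w;p=P[sl][m]
        for q,X,Y in zip(p,x,y):
            e=(ray(c,X,Y,z)[:2] if z else q[:2])-C
            print(n,k,X,Y,q.round(3),np.hypot(*e).round(4),np.degrees(np.arctan2(e[1],e[0])).round(1))
E
```

```text
top [0.41581925 0.32359713] 42.055478090012166 [-0.8  0.5  0.2 -0.   0.4 -0.4  0.3  0. ] hub [[0.3482, 0.3165], [0.375, 0.2868], [0.4018, 0.2571], [0.4322, 0.3383]]
scene [0.41601212 0.32275066] 41.04577548740019 [ 0.1  0.3  0.2 -0.4 -0.2 -0.2 -0.1  0.3] hub [[0.3483, 0.3168], [0.3745, 0.2866], [0.4008, 0.2565], [0.4326, 0.3372]]
top slot 266 242 [0.406 0.325 0.058] 0.029 -154.0
top mark 327 165 [0.573 0.187 0.066] 0.0136 154.4
top mark 328 165 [0.573 0.185 0.066] 0.0129 163.6
top mark 327 166 [0.572 0.187 0.059] 0.0158 157.8
top mark 328 166 [0.573 0.185 0.058] 0.0151 165.8
top mark 326 167 [0.57  0.189 0.061] 0.0188 153.8
top mark 327 167 [0.569 0.187 0.062] 0.018 160.4
top mark 328 167 [0.57  0.185 0.06 ] 0.0174 167.4
top mark 326 168 [0.568 0.189 0.059] 0.0209 156.4
top mark 327 168 [0.567 0.187 0.061] 0.0202 162.4
top mark 328 168 [0.567 0.185 0.06 ] 0.0196 168.7
top mark 326 169 [0.566 0.189 0.058] 0.0231 158.6
top mark 327 169 [0.565 0.187 0.061] 0.0224 164.0
top mark 327 170 [0.563 0.187 0.058] 0.0246 165.3
scene slot 293 253 [0.408 0.324 0.072] 0.0285 -149.8
scene slot 292 2
[... 1064 characters left out ...]
76 0.182 0.057] 0.012 173.0
scene mark 311 180 [0.574 0.186 0.057] 0.0144 159.7
scene mark 312 180 [0.572 0.185 0.059] 0.015 168.2
scene mark 313 180 [0.572 0.181 0.057] 0.0159 176.0
scene mark 311 181 [0.57  0.188 0.06 ] 0.0175 157.9
scene mark 312 181 [0.57  0.185 0.057] 0.018 165.1
scene mark 313 181 [0.568 0.184 0.058] 0.0188 171.7
scene mark 311 182 [0.569 0.189 0.057] 0.0206 156.7
scene mark 312 182 [0.568 0.187 0.057] 0.021 162.8
scene mark 313 182 [0.567 0.185 0.057] 0.0217 168.6
scene mark 312 183 [0.564 0.189 0.058] 0.0241 161.1
scene mark 313 183 [0.567 0.185 0.053] 0.0247 166.3
scene mark 312 184 [0.565 0.188 0.053] 0.0271 159.9
scene mark 313 184 [0.567 0.185 0.051] 0.0277 164.5
```

Request:
apply_moves([
  {"dp": [0, 0, 0.03], "yaw": 0},
  {"dp": [0.297, 0.307, 0.06], "yaw": 40},
  {"dp": [0.297, 0.307, 0.06], "yaw": 40},
  {"dp": [0.297, 0.307, 0.06], "yaw": 40},
  {"dp": [0.297, 0.307, 0.06], "yaw": 40},
  {"dp": [0.297, 0.307, 0.06], "yaw": 118.4},
  {"dp": [0.297, 0.307, 0.06], "yaw": 118.4},
  {"dp": [0.297, 0.307, 0.06], "yaw": 118.4},
  {"dp": [0.297, 0.307, 0.06], "yaw": 118.4},
  {"dp": [0.297, 0.307, 0.06], "yaw": 118.4},
  {"dp": [0.297, 0.307, 0.06], "yaw": 118.4},
  {"dp": [0.297, 0.307, 0.06], "yaw": 118.4},
  {"dp": [0.337, 0.607, 0.06], "yaw": 118.4},
  {"dp": [0.337, 0.607, 0.06], "yaw": 118.4},
  {"dp": [0.337, 0.607, 0.06], "yaw": 118.4},
  {"dp": [0.337, 0.607, 0.06], "yaw": 118.4},
  {"dp": [0.337, 0.607, 0.06], "yaw": 118.4},
  {"dp": [0.337, 0.607, 0.06], "yaw": 118.4},
  {"dp": [0.337, 0.607, 0.06], "yaw": 118.4},
  {"dp": [0.337, 0.607, 0.06], "yaw": 118.4},
], grip=1)

```text
time_s: 1.77
tcp_pos: [0.4903, -0.0462, 0.3085]
eef_rot: [-180.0, 0.0, -48.3]
contact_force: [0.2, -0.2, -0.2]
gripper_width: 0.0006
gripper_force: 0.0
```

Request:
apply_moves([
  {"dp": [-0.02, 0.15, 0], "yaw": 0},
  {"dp": [-0.02, 0.15, 0], "yaw": 0},
  {"dp": [-0.02, 0.15, 0], "yaw": 0},
  {"dp": [-0.02, 0.15, 0], "yaw": 0},
  {"dp": [-0.09, 0.35, -0.06], "yaw": 0},
  {"dp": [-0.09, 0.35, -0.06], "yaw": 0},
  {"dp": [-0.09, 0.35, -0.06], "yaw": 0},
  {"dp": [-0.09, 0.35, -0.06], "yaw": 0},
  {"dp": [-0.09, 0.35, -0.06], "yaw": 0},
  {"dp": [-0.09, 0.35, -0.06], "yaw": 0},
  {"dp": [-0.09, 0.35, -0.06], "yaw": 0},
  {"dp": [-0.09, 0.35, -0.06], "yaw": 0},
])

```text
time_s: 2.77
tcp_pos: [0.3996, 0.2999, 0.248]
eef_rot: [179.9, -0.0, -48.4]
contact_force: [-0.1, 0.3, 0.3]
gripper_width: 0.0005
gripper_force: 0.0
```

```bash
python3 - <<'E'
from plant import get_state,cams
import cv2,numpy as np
s=get_state(); c=cams.capture("wrist"); np.savez("pics/w1.npz",tcp=s["tcp_pos"],rot=s["eef_rot"],**c)
print(s["tcp_pos"],s["eef_rot"],c["fx"],c["fy"],c["cx"],c["cy"]); print(c["T_tool_cam"])
cv2.imwrite("pics/w1.png",c["image"][:,:,::-1])
E
```

```text
[0.39960815 0.29986469 0.24799123] [ 1.79912690e+02 -2.59985290e-02 -4.83910174e+01] 309.70691628693146 309.70691628693146 324.1645905200999 199.5477838340379
[[-4.98057250e-04 -9.50845996e-01 -3.09663759e-01  8.50636157e-02]
 [ 9.99999656e-01 -2.68245413e-04 -7.84712431e-04  1.05348815e-03]
 [ 6.63074790e-04 -3.09664044e-01  9.50845803e-01 -1.36261166e-01]
 [ 0.00000000e+00  0.00000000e+00  0.00000000e+00  1.00000000e+00]]
```

View pics/w1.png

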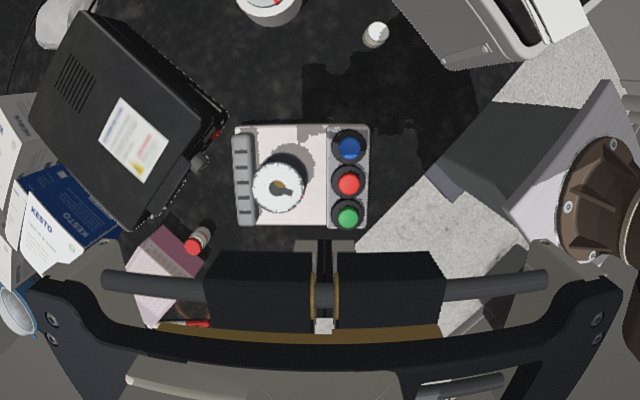

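The wrist view shows blue (349,147), red (349,184), green (347,217), the hub at (278,187), and the slot opening right and slightly down, ending near (291,193). I turn these into positions.

```bash
cat >> h.py <<'E'
from scipy.spatial.transform import Rotation as Ro
def wray(w,u,v,z):
    """wrist fisheye pixel(s) -> world point at height z"""
    x=(np.asarray(u,float)-w["cx"])/w["fx"];y=(np.asarray(v,float)-w["cy"])/w["fy"];th=np.hypot(x,y);k=np.sinc(th/np.pi)
    d=np.stack([x*np.sin(th)/th,y*np.sin(th)/th,np.cos(th)])
    Rt=Ro.from_euler("xyz",w["rot"],degrees=True).as_matrix();T=w["T_tool_cam"]
    o=Rt@T[:3,3]+w["tcp"];d=np.tensordot(Rt@T[:3,:3],d,1);s=(z-o[2])/d[2]
    return o.reshape(3,*[1]*(d.ndim-1))+s*d
def rect(w,C,z,half,n=400):
    """orthophoto of plane z centred at C (image right=+x world, up=+y)"""
    Rt=Ro.from_euler("xyz",w["rot"],degrees=True).as_matrix();T=w["T_tool_cam"]
    g=(np.arange(n)+.5)/n*2*half-half;X,Y=np.meshgrid(C[0]+g,C[1]-g)
    p=np.stack([X,Y,np.full_like(X,z)],-1)-(Rt@T[:3,3]+w["tcp"]);p=p@(Rt@T[:3,:3])
    th=np.arctan2(np.hypot(p[...,0],p[...,1]),p[...,2]);r=np.hypot(p[...,0],p[...,1])
    u=w["cx"]+w["fx"]*th*p[...,0]/r;v=w["cy"]+w["fy"]*th*p[...,1]/r
    return cv2.remap(w["image"],u.astype(np.float32),v.astype(np.float32),cv2.INTER_CUBIC)
E
python3 - <<'E'
from h import *
w=np.load("pics/w1.npz")
H=np.array([.4323,.3378])
a=rect(w,H,.072,.04); b=rect(w,(.3746,.2868),.059,.06)
# refined centres on orthophotos
def cen(m,C,half,n=400):
    k,l,s,c=cv2.connectedComponentsWithStats(m.astype(np.uint8));i=1+s[1:,4].argmax()
    q=c[i]/n*2*half-half;bb=s[i];bc=np.array([bb[0]+bb[2]/2,bb[1]+bb[3]/2])/n*2*half-half
    return (C[0]+q[0],C[1]-q[1]),(C[0]+bc[0],C[1]-bc[1]),bb[2:4]*2*half/n
bi=b.astype(int)
for nme,m in(("r",bi[...,0]>1.6*bi[...,1:].max(-1)),("g",(bi[...,1]>1.5*bi[...,0])&(bi[...,1]>1.3*bi[...,2])),("b",(bi[...,2]>1.4*bi[...,1])&(bi[...,2]>70))):
    print(nme,cen(m,(.3746,.2868),.06))
print("hub",cen(a.min(-1)>150,H,.04))
vis=cv2.resize(np.hstack([a,b])[:,:,::-1],(800,400));cv2.imwrite("pics/w1o.png",vis)
E
```

```text
r ((np.float64(0.37723142398286935), np.float64(0.2834892933618844)), (np.float64(0.37715), np.float64(0.28335)), array([0.0255, 0.0255]))
g ((np.float64(0.35114134225823496), np.float64(0.31288382948740534)), (np.float64(0.35135), np.float64(0.3126)), array([0.0261, 0.0258]))
b ((np.float64(0.4032184958547177), np.float64(0.25421742992499013)), (np.float64(0.4034), np.float64(0.2541)), array([0.024, 0.024]))
hub ((np.float64(0.42231458795749705), np.float64(0.33645956788665876)), (np.float64(0.4269), np.float64(0.3378)), array([0.0692, 0.08  ]))
```

View pics/w1o.png

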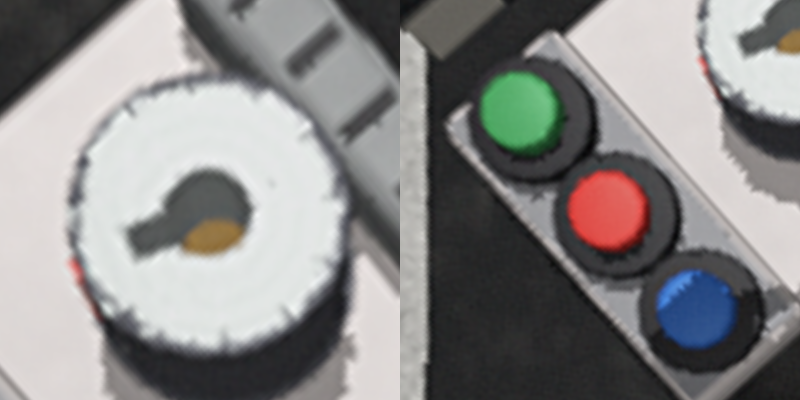

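Request:
apply_moves([
  {"dp": [-0.05, 0.015, -0.05], "yaw": 0},
  {"dp": [-0.05, 0.015, -0.05], "yaw": 0},
  {"dp": [-0.05, 0.015, -0.08], "yaw": 0},
  {"dp": [-0.05, 0.015, -0.11], "yaw": 0},
  {"dp": [-0.05, 0.015, -0.14], "yaw": 0},
  {"dp": [-0.05, 0.015, -0.155], "yaw": 0},
  {"dp": [-0.05, 0.015, -0.165], "yaw": 0},
  {"dp": [-0.05, 0.015, -0.17], "yaw": 0},
  {"dp": [-0.05, 0.015, -0.174], "yaw": 0},
  {"dp": [-0.05, 0.015, -0.174], "yaw": 0},
  {"dp": [-0.05, 0.015, -0.174], "yaw": 0},
  {"dp": [-0.05, 0.015, -0.174], "yaw": 0},
])

```text
time_s: 3.82
tcp_pos: [0.3506, 0.3142, 0.0755]
eef_rot: [-179.9, 0.0, -48.5]
contact_force: [0.6, -1.5, 2.5]
gripper_width: 0.0005
gripper_force: 1.8
```

Request:
apply_moves([
  {"dp": [0, 0, -0.001], "yaw": 0},
  {"dp": [0, 0, -0.002], "yaw": 0},
  {"dp": [0, 0, -0.003], "yaw": 0},
  {"dp": [0, 0, -0.003], "yaw": 0},
  {"dp": [0, 0, -0.003], "yaw": 0},
])

```text
time_s: 4.23
tcp_pos: [0.3508, 0.3145, 0.0746]
eef_rot: [-179.9, -0.0, -48.4]
contact_force: [-8.5, -10.9, 37.5]
gripper_width: 0.0004
gripper_force: 18.2
```

Request:
apply_moves([
  {"dp": [0, 0, 0.015], "yaw": 0},
  {"dp": [0, 0, 0.045], "yaw": 0},
  {"dp": [0.026, -0.03, 0.045], "yaw": 0},
  {"dp": [0.052, -0.059, 0.045], "yaw": 0},
  {"dp": [0.052, -0.059, 0.045], "yaw": 0},
  {"dp": [0.052, -0.059, 0.03], "yaw": 0},
  {"dp": [0.052, -0.059, 0.018], "yaw": 0},
  {"dp": [0.052, -0.059, 0.01], "yaw": 0},
  {"dp": [0.052, -0.059, 0.005], "yaw": 0},
  {"dp": [0.052, -0.059, 0.002], "yaw": 0},
  {"dp": [0.052, -0.059, 0.001], "yaw": 0},
  {"dp": [0.052, -0.059, 0.001], "yaw": 0},
  {"dp": [0.052, -0.059, 0.001], "yaw": 0},
])

```text
time_s: 5.32
tcp_pos: [0.4024, 0.2555, 0.0748]
eef_rot: [-180.0, -0.1, -48.4]
contact_force: [-6.4, -7.4, 25.7]
gripper_width: 0.0003
gripper_force: 13.4
```

Request:
apply_moves([
  {"dp": [0, 0, 0.03], "yaw": 0},
  {"dp": [0, 0, 0.07], "yaw": 0},
  {"dp": [0, 0, 0.11], "yaw": 0},
  {"dp": [0.185, -0.076, 0.127], "yaw": 31.3},
  {"dp": [0.185, -0.076, 0.127], "yaw": 31.3},
  {"dp": [0.185, -0.076, 0.127], "yaw": 31.3},
  {"dp": [0.185, -0.076, 0.127], "yaw": 31.3},
  {"dp": [0.185, -0.076, 0.127], "yaw": 31.3},
  {"dp": [0.185, -0.076, 0.127], "yaw": 31.3},
  {"dp": [0.185, -0.076, 0.127], "yaw": 31.3},
])

```text
time_s: 6.15
tcp_pos: [0.5897, 0.1785, 0.1992]
eef_rot: [180.0, -0.0, -17.3]
contact_force: [-0.2, 0.4, -1.2]
gripper_width: 0.0006
gripper_force: 0.0
```

Request:
apply_moves([
  {"dp": [0, 0, 0], "yaw": 0},
  {"dp": [0, 0, 0], "yaw": 0},
  {"dp": [0, 0, 0], "yaw": 0},
  {"dp": [0, 0, 0], "yaw": 0},
  {"dp": [0, 0, 0], "yaw": 0},
], grip=-1)

```text
time_s: 6.57
tcp_pos: [0.5865, 0.1802, 0.2]
eef_rot: [-180.0, -0.0, -17.1]
contact_force: [-0.3, -0.4, 0.5]
gripper_width: 0.028
gripper_force: 0.0
```

```bash
python3 - <<'E'
from plant import get_state,cams
from h import *
s=get_state(); c=cams.capture("wrist"); w=dict(tcp=s["tcp_pos"],rot=s["eef_rot"],**c);np.savez("pics/w2.npz",**w)
print(s["tcp_pos"],s["eef_rot"])
a=rect(w,(.587,.181),.102,.05);b=rect(w,(.587,.181),.058,.05)
cv2.imwrite("pics/w2.png",np.hstack([a,b])[:,:,::-1])
E
```

```text
[0.58649898 0.1802489  0.20001259] [-1.79970658e+02 -2.02188641e-02 -1.71253408e+01]
```

View pics/w2.png

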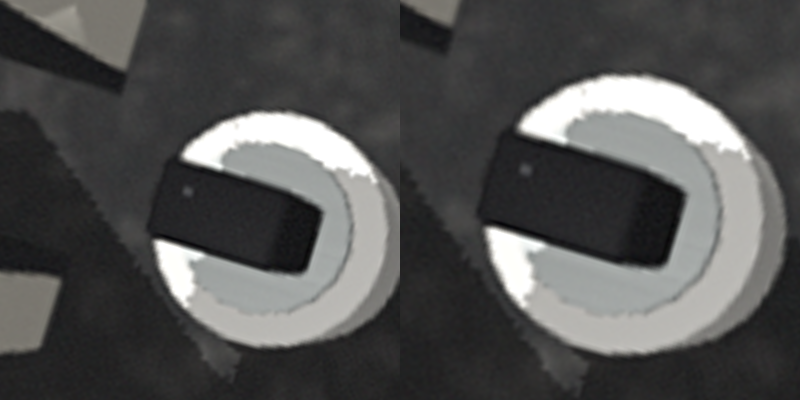

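The orthophoto shows the grip at about (219,213), with its long axis near -17°, which matches the fixed cameras within a few mm. I descend and grasp.

Request:
apply_moves([
  {"dp": [0.001, 0, 0], "yaw": 0},
  {"dp": [0.001, 0, 0], "yaw": 0},
  {"dp": [0.001, 0, 0], "yaw": 0},
  {"dp": [0.001, 0, 0], "yaw": 0},
  {"dp": [0.001, 0, 0], "yaw": 0},
  {"dp": [0.001, 0, 0], "yaw": 0},
  {"dp": [0.001, 0, -0.03], "yaw": 0},
  {"dp": [0.001, 0, -0.06], "yaw": 0},
  {"dp": [0.001, 0, -0.09], "yaw": 0},
  {"dp": [0.001, 0, -0.105], "yaw": 0},
  {"dp": [0.001, 0, -0.113], "yaw": 0},
  {"dp": [0.001, 0, -0.115], "yaw": 0},
  {"dp": [0.001, 0, -0.115], "yaw": 0},
])

```text
time_s: 7.7
tcp_pos: [0.5884, 0.1796, 0.0847]
eef_rot: [180.0, -0.0, -17.2]
contact_force: [-0.0, -0.4, -0.0]
gripper_width: 0.088
gripper_force: 0.0
```

Request:
apply_moves([
  {"dp": [0, 0, 0], "yaw": 0},
  {"dp": [0, 0, 0], "yaw": 0},
  {"dp": [0, 0, 0], "yaw": 0},
  {"dp": [0, 0, 0], "yaw": 0},
  {"dp": [0, 0, 0], "yaw": 0},
  {"dp": [0, 0, 0], "yaw": 0},
  {"dp": [0, 0, 0], "yaw": 0},
  {"dp": [0, 0, 0], "yaw": 0},
  {"dp": [0, 0, 0], "yaw": 0},
  {"dp": [0, 0, 0], "yaw": 0},
  {"dp": [0, 0, 0], "yaw": 0},
  {"dp": [0, 0, 0], "yaw": 0},
  {"dp": [0, 0, 0], "yaw": 0},
  {"dp": [0, 0, 0], "yaw": 0},
], grip=1, squeeze=35)

```text
time_s: 8.87
tcp_pos: [0.5881, 0.1796, 0.0845]
eef_rot: [180.0, 0.0, -17.2]
contact_force: [0.8, 0.1, -0.4]
gripper_width: 0.022
gripper_force: 35.0
```

Request:
apply_moves([
  {"dp": [0, 0, 0.01], "yaw": 0},
  {"dp": [0, 0, 0.03], "yaw": 0},
  {"dp": [0, 0, 0.06], "yaw": 0},
  {"dp": [0, 0, 0.09], "yaw": 0},
  {"dp": [0, 0, 0.12], "yaw": 0},
  {"dp": [-0.03, 0.03, 0.12], "yaw": 6},
  {"dp": [-0.06, 0.06, 0.12], "yaw": 12},
  {"dp": [-0.09, 0.09, 0.12], "yaw": 18},
  {"dp": [-0.12, 0.12, 0.12], "yaw": 24},
  {"dp": [-0.14, 0.14, 0.12], "yaw": 30},
  {"dp": [-0.155, 0.157, 0.12], "yaw": 36},
  {"dp": [-0.155, 0.157, 0.11], "yaw": 40.2},
  {"dp": [-0.155, 0.157, 0.1], "yaw": 40.2},
  {"dp": [-0.155, 0.157, 0.096], "yaw": 40.2},
  {"dp": [-0.155, 0.157, 0.096], "yaw": 40.2},
  {"dp": [-0.155, 0.157, 0.096], "yaw": 40.2},
  {"dp": [-0.155, 0.157, 0.096], "yaw": 40.2},
])

```text
time_s: 10.28
tcp_pos: [0.4337, 0.3361, 0.1808]
eef_rot: [180.0, -0.0, 22.9]
contact_force: [-0.2, 0.3, -1.7]
gripper_width: 0.022
gripper_force: 35.0
```

```bash
python3 - <<'E'
from plant import get_state,cams
from h import *
s=get_state(); print(s["tcp_pos"],s["eef_rot"])
ims=[]
for n in("scene","top"):
    c=cams.capture(n); np.savez(f"pics/{n}1.npz",**c)
    p=s["tcp_pos"]-[0,0,.05]; q=c["R"]@p+c["t"];u=int(c["fx"]*q[0]/q[2]+c["cx"]);v=int(c["fy"]*q[1]/q[2]+c["cy"]);print(n,u,v)
    ims.append(cv2.resize(c["image"][v-40:v+60,u-40:u+40,::-1],(400,500),interpolation=cv2.INTER_CUBIC))
cv2.imwrite("pics/c1.png",np.hstack(ims))
E
```

```text
[0.43369829 0.33610612 0.1807817 ] [ 1.79988546e+02 -3.85726897e-03  2.28768113e+01]
scene 279 228
top 256 226
```

View pics/c1.png

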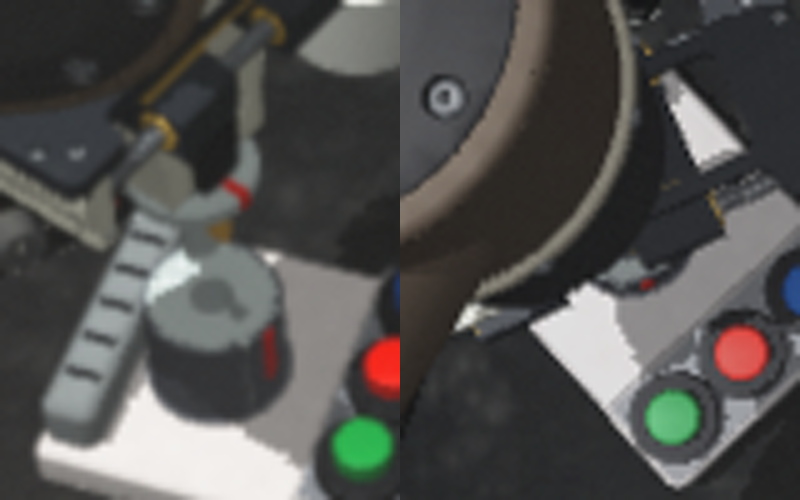

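The spindle is over the hub with its red mark facing the slot line. I'll lower it gently and feel for contact.

Request:
apply_moves([
  {"dp": [0, 0, -0.012], "yaw": 0},
  {"dp": [0, 0, -0.024], "yaw": 0},
  {"dp": [0, 0, -0.028], "yaw": 0},
  {"dp": [0, 0, -0.031], "yaw": 0},
  {"dp": [0, 0, -0.033], "yaw": 0},
  {"dp": [0, 0, -0.035], "yaw": 0},
  {"dp": [0, 0, -0.035], "yaw": 0},
])

```text
time_s: 10.97
tcp_pos: [0.4333, 0.3364, 0.1474]
eef_rot: [180.0, -0.0, 23.0]
contact_force: [-4.3, -4.1, 11.1]
gripper_width: 0.0224
gripper_force: 35.0
```

Request:
apply_moves([
  {"dp": [-0.001, -0.001, 0], "yaw": 0},
  {"dp": [-0.0015, -0.0015, -0.001], "yaw": 0},
  {"dp": [-0.0015, -0.0015, -0.003], "yaw": 0},
  {"dp": [-0.0015, -0.0015, -0.005], "yaw": 0},
  {"dp": [-0.0015, -0.0015, -0.005], "yaw": 0},
])

```text
time_s: 11.38
tcp_pos: [0.4314, 0.335, 0.14]
eef_rot: [180.0, 0.0, 23.0]
contact_force: [0.1, 0.8, -1.7]
gripper_width: 0.0218
gripper_force: 35.0
```

Request:
apply_moves([
  {"dp": [0, 0, -0.002], "yaw": 0},
  {"dp": [0, 0, -0.004], "yaw": 0},
  {"dp": [0, 0, -0.006], "yaw": 0},
  {"dp": [0, 0, -0.008], "yaw": 0},
  {"dp": [0, 0, -0.009], "yaw": 0},
  {"dp": [0, 0, -0.009], "yaw": 0},
])

```text
time_s: 11.88
tcp_pos: [0.4315, 0.3349, 0.1312]
eef_rot: [180.0, 0.0, 23.0]
contact_force: [0.1, -0.3, -1.2]
gripper_width: 0.0219
gripper_force: 35.0
```

Request:
apply_moves([
  {"dp": [0, 0, -0.004], "yaw": 0},
  {"dp": [0, 0, -0.008], "yaw": 0},
  {"dp": [0, 0, -0.011], "yaw": 0},
  {"dp": [0, 0, -0.014], "yaw": 0},
  {"dp": [0, 0, -0.017], "yaw": 0},
  {"dp": [0, 0, -0.019], "yaw": 0},
  {"dp": [0, 0, -0.021], "yaw": 0},
  {"dp": [0, 0, -0.021], "yaw": 0},
])

```text
time_s: 12.55
tcp_pos: [0.4315, 0.335, 0.1106]
eef_rot: [180.0, 0.0, 23.0]
contact_force: [-3.1, -1.3, 7.1]
gripper_width: 0.0216
gripper_force: 35.0
```

Request:
apply_moves([
  {"dp": [0, 0, -0.002], "yaw": 0},
  {"dp": [0, 0, -0.003], "yaw": 0},
  {"dp": [0, 0, -0.004], "yaw": 0},
  {"dp": [0, 0, -0.005], "yaw": 0},
  {"dp": [0, 0, -0.005], "yaw": 0},
  {"dp": [0, 0, -0.005], "yaw": 0},
])

```text
time_s: 13.05
tcp_pos: [0.4316, 0.3351, 0.1065]
eef_rot: [180.0, -0.0, 23.0]
contact_force: [-3.8, -2.6, 10.1]
gripper_width: 0.0218
gripper_force: 35.0
```

Request:
apply_moves([
  {"dp": [0, 0, -0.001], "yaw": 0},
  {"dp": [0, 0, -0.002], "yaw": 0},
  {"dp": [0, 0, -0.002], "yaw": 0},
  {"dp": [0, 0, -0.002], "yaw": 0},
])

```text
time_s: 13.38
tcp_pos: [0.4316, 0.3351, 0.1064]
eef_rot: [-180.0, -0.1, 23.1]
contact_force: [-11.1, -5.7, 28.6]
gripper_width: 0.0217
gripper_force: 35.0
```

```bash
python3 - <<'E'
from plant import get_state,cams
from h import *
s=get_state(); print(s["tcp_pos"],s["contact_force"])
c=cams.capture("scene");cv2.imwrite("pics/c2.png",cv2.resize(c["image"][190:330,210:370,::-1],(640,560),interpolation=cv2.INTER_CUBIC))
E
```

```text
[0.43163977 0.33508537 0.10640003] [-11.05730062  -5.65791818  28.55536638]
```

View pics/c2.png

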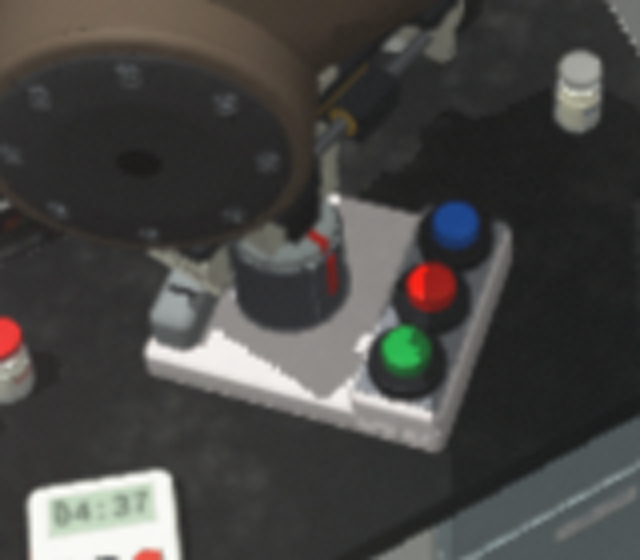

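The collar is seated at (290,245) and its red mark lines up with the hub's red line. The force rose sharply at the stop, which confirms it is home. I'll firm up the grip and let it settle.

Request:
apply_moves([
  {"dp": [0, 0, 0], "yaw": 0},
  {"dp": [0, 0, 0], "yaw": 0},
  {"dp": [0, 0, 0], "yaw": 0},
  {"dp": [0, 0, 0], "yaw": 0},
  {"dp": [0, 0, 0], "yaw": 0},
  {"dp": [0, 0, 0], "yaw": 0},
], squeeze=50)

```text
time_s: 13.93
tcp_pos: [0.4317, 0.3351, 0.1064]
eef_rot: [-180.0, -0.1, 23.1]
contact_force: [-11.7, -6.2, 28.2]
gripper_width: 0.022
gripper_force: 50.0
```

```bash
python3 - <<'E'
from plant import get_state,r
s=get_state(); print(s["tcp_pos"],s["eef_rot"],s["contact_force"],s["gripper_force"])
if s["contact_force"][2]>12 and s["tcp_pos"][2]<.1075: print(r.close_job())
E
```

```text
[0.43165599 0.33509828 0.10642103] [-1.79996529e+02 -8.08279853e-02  2.30675596e+01] [-11.6838281   -6.23642382  28.22491476] 49.98960793018341
the job is handed in; nothing more can be done
None
```

The job is handed in, with no verdict returned: I pressed green then blue fully down without touching red, and the spindle is keyed into the hub and held home upright (28 N down, 50 N grip) at about 14 s.

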